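# Hold the transmitter rod at its calibration mark

## Task

Lift the orange guard cap off the position transmitter and set it gently down on the bench, standing on its open end, a hand's width clear of the transmitter. Then take the steel rod by its flat end and draw it straight up without jamming it sideways in its bore, until the whole green band is out of the bore while the red band below it stays hidden inside, and finish while still holding the rod there (do not let go). Leave the junction box, the rail module and the screwdriver where they are.

Things in the scene. Friction and masses are not known exactly. Their poses are not given: they have to be found in the camera images.
- bore_mouth (a point): Centre of the bore's mouth in the top face of the position transmitter: a grey body 60 x 60 mm on a 100 x 100 mm aluminium flange, fixed to the bench, top face 95 mm above the bench. z up along the bore, x and y square with the body's sides. Blind bore 17 mm wide, 80 mm deep. The guard cap stands over it at the start.
- cap_grip (a point): Centre of the black round grip (26 mm across, 44 mm tall) on the loose orange guard cap: an inverted cup 52 mm across, 64 mm tall, inside 44 mm wide and 59 mm deep, 0.09 kg. The point is 86 mm above the cap's open rim, which rests on the transmitter's top at the start (point 181 mm above the bench). z up. The cap must rise 60 mm to clear the rod.
- rod_end (a point): Centre of the rod's flat steel end, 34 mm wide (x), 14 mm thick (y), 32 mm tall, under the cap at the start. At rest this point is 38 mm above the bore's mouth (133 mm above the bench) and 80 mm of rod are in the bore: the green band is all out after 44 mm of lift, the red band begins to show after 60 mm. The rod turns freely and sinks back if let go.
- rod_foot (a point): Centre of the rod's lower end face, 118 mm below rod_end on the rod's axis; it rests on the bore's floor at the start. Measured up from the foot: red band 2 to 20 mm, bare steel, green band 36 to 50 mm, bare steel to the flat end at 102 mm.
- rod: The loose steel rod, 16 mm across, about 0.22 kg; origin at the centre of its lower end face, z along the rod towards the flat end, x along the flat end's width.
- cap: The loose guard cap itself; origin at the centre of its open lower rim, z up through the grip.
- transmitter: The fixed position transmitter; origin at the centre of its flange's underside on the bench, bore mouth 95 mm above it.
- junction_box_center (a point): Centre of a loose black junction box, 90 x 110 x 55 mm (x, y, z), standing on the bench to one side; leave it alone.
- rail_module_center (a point): Centre of a loose grey rail module, 100 x 46 x 90 mm (x, y, z), with orange and green terminals on top, standing on the bench to one side; leave it alone.
- screwdriver: A loose blue-handled screwdriver, 180 mm long along its x, lying on the bench beyond the transmitter; origin near the middle of its length, on its underside; leave it alone.

How it is judged:
On the way, in this order (a step that is already met when the one before it is completed fails the run):
1. the guard cap stands on the bench on its open end, clear of the transmitter, and is let go (height (world z) of cap_grip between 0.078 and 0.094 m and angle between cap_grip's own z axis and vertical below 0.15 rad and horizontal distance between cap_grip and bore_mouth above 0.11 m and contact force between the fingers and cap below 0.1 N and linear speed of cap below 0.02 m/s), for 0.2 s.
2. the gripped rod is drawn up so that the green band is out and the red band inside (z of rod_foot in the frame of bore_mouth between -0.037 and -0.019 m and angle between the z axis of rod_end and the z axis of bore_mouth, either way round below 0.06 rad and horizontal distance between rod_foot and bore_mouth below 0.004 m and contact force between the fingers and rod above 1 N), for 0.3 s.
At the end, for the whole second after the job is handed in: The fingers hold the rod (over 1 N) at rest, still in line with its bore (within 0.06 rad, foot within 4 mm of the axis), drawn out by 43 to 61 mm, so that the green band is out and the red band hidden; the guard cap stands upright on the bench, at least 110 mm (centres) from the bore (all of step 2 and linear speed of rod below 0.01 m/s and height (world z) of cap_grip between 0.078 and 0.094 m and angle between cap_grip's own z axis and vertical below 0.15 rad and horizontal distance between cap_grip and bore_mouth above 0.11 m and linear speed of cap below 0.02 m/s); the arm keeps its last pose, push and grip.
It fails at once if the cap is dropped or thrown (faster than 0.6 m/s while the fingers do not hold it) (linear speed of cap above 0.6 m/s and contact force between the fingers and cap below 0.1 N).
It fails at once if the rod is drawn out so far that the red band is plainly out of the bore (over 66 mm) (z of rod_foot in the frame of bore_mouth above -0.014 m).
It fails at once if the rod is jammed hard against its bore (over 60 N) (contact force between rod and transmitter above 60 N).
It fails at once if the junction box, the rail module or the screwdriver is moved by over 20 mm (distance of any of junction_box_center, rail_module_center, screwdriver from where it was at the start of the episode above 0.02 m).
It also fails if it takes over 54 s, if anything falls off the work surface, if the arm or the gripper's body presses on something with over 40 N, if the wrist force passes 120 N, or if a joint passes its speed limit or range.

## Robot

A 6-joint arm with a two-finger parallel gripper is mounted at the origin on the work surface. World frame = base frame: x ahead of the robot, y to its left, z up, the work surface at z = 0. Lengths are in m, angles in rad, forces in N, time in s.
With the tool pointing down it reaches from about 0.35 to 0.85 m from the base axis. Payload 8.1 kg.
Tool frame: the origin (TCP) lies midway between the tips of the shut fingers; the grasp point (between the pads) lies 19 mm behind it; z points along the fingers, y is the line along which they close (so a half turn about z gives the same grasp; the last joint's range is limited). The gripper opens to 85 mm and grips with 20 to 120 N. Pads are 22 mm wide; open, the fingers measure 114 mm over their backs; the gripper's body (76 mm by 85 mm) begins 54 mm behind the grasp point. The pads swing forward as they close: fully open they stand 13 mm farther back than shut.
Start: joints at [-1.33, 0.13, 1.488, -0, 1.523, -0.085], TCP at [0.192, -0.568, 0.231] pointing down, gripper open.
Joint ranges: [-2.96, 2.96], [-0.89, 2.26], [0.02, 2.5], [-1.34, 4.48], [0, 2.73], [-2.66, 2.66]. Speed limits (rad/s): [2.39, 2.39, 2.79, 3.14, 3.14, 3.14].

## Interface

Orientations are given as a rotation vector (axis times angle).
In Python, from plant import bot, viewer gives the robot as it stands.
- The arm moves only by the tool send_rows, never from a script. Its argument "steps" is a list that holds one entry, the list of rows, each a list of 7 numbers: the turn, a rotation vector about the tool's x, y, z in degrees, then the shift along the tool's x, y, z in mm, then the gripper's target within -1 to 1 (shut at 1, half-way at 0, fully open at -1). In form: [[[ax, ay, az, dx, dy, dz, fingers], ...]]. A call has 1 to 12 rows; each row shifts and turns the commanded pose from where the row before left it, along the tool's axes as they then stand; what a row does not reach is not made up. A row lasts 1/10 s, in which the tool goes at most 50 mm and 8.59 degrees, less where a joint would pass 70% of its speed; a pose out of reach is approached as far as the arm can. A call is refused whole if a number of a shift passes 50 or a number of a turn 8.59, either way. A call with a gripper value outside its range is refused whole. The fingers move at their own pace and stop on an object; "squeeze" is the grip in N (left out, the last holds). Time passes only in rows, so rows that do not move let the fingers close. It gives the time, the measured TCP pose, the force and the opening at its end, in the units of the state.
- bot.read_state(): the state, without advancing time (a new reading comes with each control period).
- viewer.grab_frame(name): name is "scene" or "top"; returns (picture, depth): 420x560x3 uint8, red, green, blue; 420x560 float32, m along the optical axis (not along the pixel's ray), 0 where there is no reading.
- viewer.camera_model(name): a dict with "vfov" (degrees; the focal length in pixels is half the picture's height over the tangent of half this angle, whatever the lens; pixels are square), "cx", "cy" (the principal point, pixels), "k1" (the pictures are not rectified: a ray, as slopes to the right and down, at radius r is drawn at 1 + k1 r^2 times it, then the intrinsics apply), "world_from_camera" (4x4, takes a point from camera to world coordinates). Camera axes: x right, y down, z forward; pixel columns grow to the right and rows downward; lengths in m; the calibration is good to about 2 mm. A picture is of the moment at which its call begins. camera_model takes no time and is no camera call.
- bot.finish_job(): hands the job in, once; it reports no verdict.
Trained networks look in the newest picture that a camera, given by its name, has taken for a name from the list of things; names that differ only in an ending like _2 or _b are one class to them, and where a whole thing is asked for, a point or a joint stands for the part that bears it (a point fixed in the world has none). Each returns a list of dicts, best first, with "score" (0 to 1); they miss things now and then, are a little off and sometimes report something else, mostly with a low value. They report only what shows in the picture. A call takes as long as a camera call.
- viewer.boxes_of(camera, target): "point" ([column, row] as shares, 0 to 1, of the picture: columns of its width, rows of its height, amid what is visible of it).
The state is a dict: "time": time; "joint_positions": joint angles; "qd": joint speeds; "effort": joint torques, N m; "tool_pos": TCP position; "orientation": TCP orientation; "wrist_force": force on the tool from outside, world axes, zero at the start; "wrist_torque": the same for the moment, N m; "finger_gap": finger opening in m.
Only numpy, scipy, OpenCV 4.12 (cv2) and the standard library are available. Lean on these libraries where they do the work, as an engineer would, in place of code of your own. Each camera call takes 0.05 s, during which the arm holds its last target. There are 200 camera calls.

## Working session

There is one attempt and no reset: what is moved stays moved. The work goes in short steps, Python scripts to look and compute and a tool call to move; the robot and the scene stay as the last step left them, time stands still between calls to the robot, and variables do not carry over. Pictures are saved under pics/ and viewed, on a budget of 10 in all, crops included, one or two more only if the job needs it, and the job is handed in when it is done.

Besides the shell and the picture viewer there is one more tool, called after "Request:" as name(argument=value, ...), one argument or row to a line, values as JSON. send_rows: Moves the arm, as the interface text tells. Its arguments: {"type":"object","properties":{"steps":{"type":"array"},"squeeze":{"type":"number"}},"required":["steps"]}

```bash
ls; mkdir -p pics
cat > h.py <<'E'
import numpy as np, cv2
from scipy.spatial.transform import Rotation as R
from plant import bot, viewer
def cam(n):
    m=viewer.camera_model(n); f=210/np.tan(np.radians(m["vfov"])/2)
    return m,f
def slopes(n,uv):
    m,f=cam(n); d=(np.atleast_2d(uv).astype(float)-[m["cx"],m["cy"]])/f
    s=d.copy()
    for _ in range(20): s=d/(1+m["k1"]*(s**2).sum(1,keepdims=True))
    return s
def world(n,uv,depth):   # pixels + depth -> world
    T=np.array(cam(n)[0]["world_from_camera"]); s=slopes(n,uv)
    p=np.c_[s,np.ones(len(s))]*np.reshape(depth,(-1,1))
    return p@T[:3,:3].T+T[:3,3]
def cloud(n,dep):
    v,u=np.mgrid[:420,:560]; return world(n,np.c_[u.ravel(),v.ravel()],dep.ravel()).reshape(420,560,3)
E
python3 - <<'E'
from h import *
for n in("scene","top"):
    p,d=viewer.grab_frame(n); cv2.imwrite(f"pics/{n}0.png",p[:,:,::-1]); np.savez(f"{n}0.npz",p=p,d=d)
    C=cloud(n,d)
    m=cam(n)[0]; print(n,np.round(m["world_from_camera"],3).tolist(),m["k1"],m["vfov"])
    for t in("cap_grip","cap","transmitter","junction_box_center","rail_module_center","screwdriver"):
        for r in viewer.boxes_of(n,t)[:2]:
            u,v=r["point"][0]*560,r["point"][1]*420
            print(t,round(r["score"],2),round(u),round(v),C[min(int(v),419),min(int(u),559)].round(3))
s=bot.read_state(); print(s["time"],s["tool_pos"],s["orientation"],R.from_rotvec(s["orientation"]).as_matrix().round(3).tolist())
E
```

```text
pics
scene [[0.563, 0.626, -0.54, 1.256], [0.826, -0.43, 0.364, -0.447], [-0.004, -0.651, -0.759, 1.064], [0.0, 0.0, 0.0, 1.0]] -0.13696571649154313 43.58157242146157
cap_grip 0.7 277 182 [0.561 0.018 0.16 ]
cap 0.86 280 180 [0.558 0.031 0.159]
transmitter 0.72 281 217 [0.573 0.024 0.038]
transmitter 0.29 357 139 [0.473 0.354 0.055]
junction_box_center 0.93 356 140 [0.472 0.351 0.056]
rail_module_center 0.89 117 260 [ 0.509 -0.38   0.101]
screwdriver 0.73 351 280 [0.809 0.059 0.024]
top [[-0.001, -0.995, 0.097, 0.491], [-1.0, 0.0, -0.008, 0.013], [0.008, -0.097, -0.995, 1.308], [0.0, 0.0, 0.0, 1.0]] -0.1654142339913756 48.25902514040105
cap_grip 0.64 261 238 [0.539 0.044 0.205]
cap 0.16 263 237 [0.491 0.013 1.308]
transmitter 0.66 271 249 [0.514 0.019 0.011]
junction_box_center 0.86 143 276 [0.442 0.366 0.056]
rail_module_center 0.77 412 270 [ 0.456 -0.349  0.089]
screwdriver 0.8 256 146 [0.803 0.061 0.026]
0.7 [ 0.19207969 -0.56846775  0.2313378 ] [3.09989793e+00 5.09492310e-01 3.61140584e-05] [[0.947, 0.32, 0.0], [0.32, -0.947, -0.0], [0.0, 0.0, -1.0]]
```

Run:
```python
from h import *
ims=[]
for n in("scene","top"):
    z=np.load(f"{n}0.npz"); p,d=z["p"],z["d"]; C=cloud(n,d); ims.append(p)
    near=(np.hypot(C[...,0]-.545,C[...,1]-.035)<.12)&(d>0)
    for lo,hi in((.005,.025),(.085,.105),(.145,.17),(.196,.212)):
        m=near&(C[...,2]>lo)&(C[...,2]<hi); P=C[m]
        if len(P)>5: print(n,lo,len(P),P.mean(0).round(4),np.ptp(P,axis=0).round(3), cv2.minAreaRect((P[:,:2]*1000).astype(np.float32)))
cv2.imwrite("pics/a.png",cv2.resize(np.vstack(ims),None,fx=.7,fy=.7)[:,:,::-1])
cv2.imwrite("pics/b.png",cv2.resize(np.vstack([ims[0][130:270,190:380],ims[1][180:320,170:360]]),None,fx=2,fy=2)[:,:,::-1])
```

```text
scene 0.005 687 [0.562  0.0235 0.0111] [0.233 0.214 0.02 ] ((548.8599243164062, 36.38017272949219), (207.93203735351562, 216.36419677734375), 75.62479400634766)
scene 0.085 249 [0.5617 0.0281 0.0946] [0.077 0.067 0.02 ] ((547.2058715820312, 38.14434814453125), (60.58958435058594, 63.67866134643555), 67.86033630371094)
scene 0.145 279 [0.555  0.0317 0.1574] [0.059 0.053 0.024] ((547.9691162109375, 36.80341720581055), (50.31827926635742, 51.66853332519531), 52.99309158325195)
scene 0.196 84 [0.5485 0.0364 0.2019] [0.025 0.025 0.011] ((547.0388793945312, 37.15080261230469), (25.416290283203125, 24.148359298706055), 11.263647079467773)
top 0.005 738 [0.5418 0.0382 0.0097] [0.225 0.219 0.02 ] ((553.215576171875, 39.833984375), (216.67396545410156, 218.58619689941406), 47.02696228027344)
top 0.085 173 [0.5389 0.039  0.0943] [0.075 0.072 0.013] ((544.3679809570312, 41.59554672241211), (60.020286560058594, 59.79184341430664), 68.14751434326172)
top 0.145 250 [0.5442 0.0401 0.1581] [0.051 0.049 0.016] ((544.6791381835938, 40.79934310913086), (51.47352600097656, 49.18098449707031), 0.02275093086063862)
top 0.196 89 [0.5448 0.0406 0.2024] [0.021 0.024 0.01 ] ((544.7088623046875, 39.70741271972656), (23.640094757080078, 21.366628646850586), 89.89542388916016)
```

View pics/a.png

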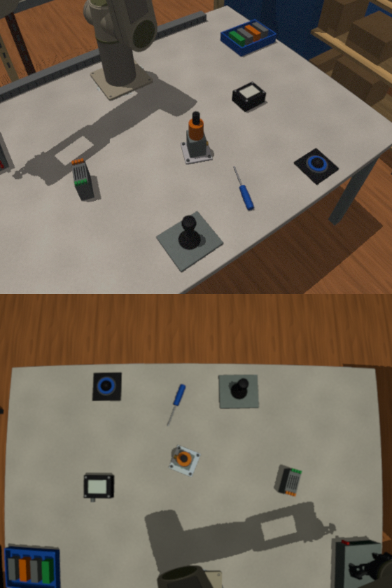

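View pics/b.png

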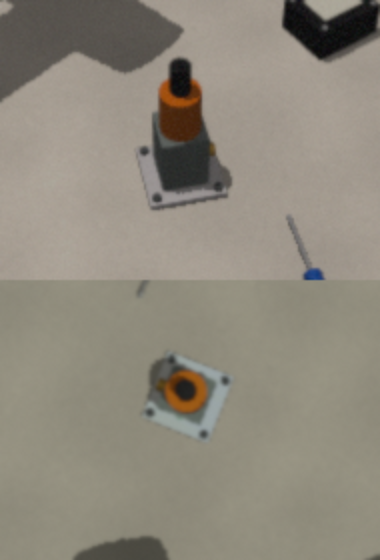

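The cap stands on the grey body (scene crop: grip at about (180,75), i.e. full-frame (280,167)). The two cameras put the axis near (0.546, 0.0385), and the body is turned about -22°. Heights and sizes match the given ones.

Request:
send_rows(
  steps=[
    [[0, 0, 0, 33, -29, -4, -1], [0, 0, 0, 33, -29, -4, -1], [0, 0, 0, 33, -29, -4, -1], [0, 0, 0, 33, -29, -4, -1], [0, 0, 0, 33, -29, -4, -1], [0, 0, 0, 33, -29, -4, -1], [0, 0, 0, 33, -29, -4, -1], [0, 0, 0, 33, -29, -4, -1], [0, 0, 0, 33, -29, -4, -1], [0, 0, 0, 33, -29, -4, -1], [0, 0, 0, 33, -29, -4, -1], [0, 0, 0, 33, -29, -4, -1]],
  ],
  squeeze=30,
)

```text
time: 1.9
tool_pos: [0.4565, -0.1103, 0.2798]
orientation: [3.099, 0.509, 0.001]
wrist_force: [0.9, -1.4, -0.1]
finger_gap: 0.0853
```

Request:
send_rows(
  steps=[
    [[0, 0, 0, 33, -29, 0, -1], [0, 0, 0, 33, -29, 0, -1], [0, 0, 0, 33, -29, 0, -1], [0, 0, 0, 20, -20, 0, -1], [0, 0, 0, 0, 0, 0, -1], [0, 0, 0, 0, 0, 0, -1], [0, 0, 0, 0, 0, 0, -1]],
  ],
)

```text
time: 2.6
tool_pos: [0.5341, 0.0267, 0.2793]
orientation: [3.1, 0.509, -0.0]
wrist_force: [0.5, 0.1, 0.2]
finger_gap: 0.0857
```

Request:
send_rows(
  steps=[
    [[0, 0, 0, 15, -7.4, 0, -1], [0, 0, 0, 0, 0, 25, -1], [0, 0, 0, 0, 0, 25, -1], [0, 0, 0, 0, 0, 25, -1], [0, 0, 0, 0, 0, 20, -1], [0, 0, 0, 0, 0, 12, -1], [0, 0, 0, 0, 0, 6, -1], [0, 0, 0, 0, 0, 0, -1], [0, 0, 0, 0, 0, 0, -1]],
  ],
)

```text
time: 3.5
tool_pos: [0.5468, 0.039, 0.1675]
orientation: [3.1, 0.509, 0.003]
wrist_force: [-0.7, -0.1, 0.2]
finger_gap: 0.0853
```

Run:
```python
from h import *
p,d=viewer.grab_frame("scene"); q,e=viewer.grab_frame("top")
cv2.imwrite("pics/c.png",cv2.resize(np.vstack([p[110:270,190:400],q[160:320,160:370]]),None,fx=1.8,fy=1.8)[:,:,::-1])
s=bot.read_state();print(s["tool_pos"],s["wrist_force"])
```

```text
[0.54700868 0.03918241 0.16772204] [-0.42777078  0.06468403 -0.02690293]
```

View pics/c.png

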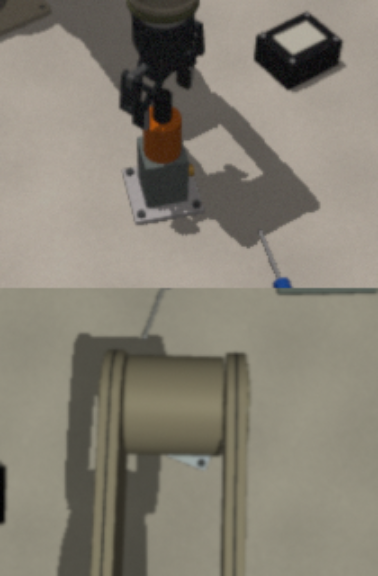

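The open fingers straddle the grip (crop ~(162,103)), so I'll close.

Request:
send_rows(
  steps=[
    [[0, 0, 0, 0, 0, 0, 0], [0, 0, 0, 0, 0, 0, 0.2], [0, 0, 0, 0, 0, 0, 0.3], [0, 0, 0, 0, 0, 0, 0.4], [0, 0, 0, 0, 0, 0, 0.5], [0, 0, 0, 0, 0, 0, 0.8], [0, 0, 0, 0, 0, 0, 1], [0, 0, 0, 0, 0, 0, 1], [0, 0, 0, 0, 0, 0, 1], [0, 0, 0, 0, 0, 0, 1]],
  ],
)

```text
time: 4.6
tool_pos: [0.5462, 0.0393, 0.1663]
orientation: [-3.1, -0.51, -0.0]
wrist_force: [0.2, 0.3, 0.6]
finger_gap: 0.0258
```

Request:
send_rows(
  steps=[
    [[0, 0, 0, 0, 0, -5, 1], [0, 0, 0, 0, 0, -10, 1], [0, 0, 0, 0, 0, -15, 1], [0, 0, 0, 0, 0, -15, 1], [0, 0, 0, 0, 0, -15, 1], [0, 0, 0, 0, 0, -15, 1], [0, 0, 0, 0, 0, -10, 1], [0, 0, 0, 0, 0, -5, 1], [0, 0, 0, 0, 0, 0, 1], [0, 0, 0, 0, 0, 0, 1]],
  ],
)

```text
time: 5.6
tool_pos: [0.5459, 0.0393, 0.2556]
orientation: [-3.1, -0.509, 0.002]
wrist_force: [-0.2, -0.3, -0.9]
finger_gap: 0.0253
```

Request:
send_rows(
  steps=[
    [[0, 0, 0, -5, 8, 0, 1], [0, 0, 0, -10, 15, 0, 1], [0, 0, 0, -15, 23, 0, 1], [0, 0, 0, -15, 23, 0, 1], [0, 0, 0, -15, 23, 0, 1], [0, 0, 0, -15, 23, 0, 1], [0, 0, 0, -13, 20, 0, 1], [0, 0, 0, -9, 13, 0, 1], [0, 0, 0, -4, 7, 0, 1], [0, 0, 0, 0, 0, 0, 1], [0, 0, 0, 0, 0, 0, 1]],
  ],
)

```text
time: 6.7
tool_pos: [0.5, -0.1396, 0.256]
orientation: [-3.099, -0.509, 0.001]
wrist_force: [-0.5, 0.1, -1.4]
finger_gap: 0.0251
```

Request:
send_rows(
  steps=[
    [[0, 0, 0, 0, 0, 10, 1], [0, 0, 0, 0, 0, 20, 1], [0, 0, 0, 0, 0, 25, 1], [0, 0, 0, 0, 0, 25, 1], [0, 0, 0, 0, 0, 25, 1], [0, 0, 0, 0, 0, 25, 1], [0, 0, 0, 0, 0, 20, 1], [0, 0, 0, 0, 0, 12, 1], [0, 0, 0, 0, 0, 6, 1], [0, 0, 0, 0, 0, 4, 1], [0, 0, 0, 0, 0, 0, 1], [0, 0, 0, 0, 0, 0, 1]],
  ],
)

```text
time: 7.9
tool_pos: [0.5008, -0.1401, 0.0852]
orientation: [3.099, 0.509, 0.002]
wrist_force: [-0.2, 0.3, -0.7]
finger_gap: 0.0254
```

Run:
```python
from h import *
p,d=viewer.grab_frame("scene"); q,e=viewer.grab_frame("top"); np.savez("s1.npz",p=p,d=d,q=q,e=e)
cv2.imwrite("pics/d.png",cv2.resize(np.vstack([p[120:300,130:360],q[180:360,170:400]]),None,fx=1.6,fy=1.6)[:,:,::-1])
s=bot.read_state();print(s["tool_pos"],s["wrist_force"])
for n in("scene","top"):
    print(n,[(round(r["score"],2),np.round(np.array(r["point"])*[560,420])) for r in viewer.boxes_of(n,"rod_end")])
for n,dd in(("scene",d),("top",e)):
    C=cloud(n,dd)
    for c,lo,hi in(((.546,.0385),.13,.155),((.546,.0385),.11,.155),((.546,.0385),.09,.1)):
        m=(np.hypot(C[...,0]-c[0],C[...,1]-c[1])<.045)&(C[...,2]>lo)&(C[...,2]<hi)&(dd>0);P=C[m]
        if len(P)>4: print(n,lo,len(P),P.mean(0).round(4),cv2.minAreaRect((P[:,:2]*1000).astype(np.float32)),P[:,2].max())
```

```text
[ 0.50082119 -0.14017995  0.08529993] [ 0.02022816  0.36186139 -0.58227123]
scene [(0.62, array([279., 187.]))]
top [(0.55, array([261., 237.]))]
scene 0.13 110 [0.5498 0.0358 0.1442] ((546.87451171875, 37.61431121826172), (14.821052551269531, 35.803104400634766), 36.55070114135742) 0.15360911984628411
scene 0.11 147 [0.5505 0.0355 0.1386] ((547.3709106445312, 37.80662155151367), (14.756896018981934, 36.00577926635742), 33.97817611694336) 0.15360911984628411
scene 0.09 389 [0.5503 0.0359 0.0949] ((545.806884765625, 38.60097885131836), (60.62834167480469, 62.4642219543457), 68.92684173583984) 0.09970490623532502
top 0.13 80 [0.5439 0.0411 0.1479] ((544.151611328125, 41.30046463012695), (14.216517448425293, 32.96561813354492), 32.6606330871582) 0.15253227358629817
top 0.11 83 [0.5437 0.041  0.1469] ((544.1800537109375, 41.330474853515625), (14.340688705444336, 32.9100227355957), 33.503334045410156) 0.15253227358629817
top 0.09 420 [0.5443 0.0406 0.0945] ((544.325927734375, 41.534481048583984), (59.853939056396484, 59.74079895019531), 68.1904525756836) 0.09992633508316939
```

View pics/d.png

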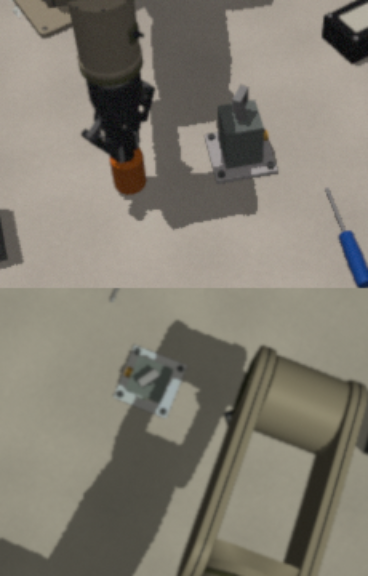

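The bared flat end shows in both crops, at about (240,98) in scene and (147,377) in top. Its thin direction is about 34° in world, centred at about (0.5455, 0.0395), with its top at 0.15. I'll lower the cap gently now.

Request:
send_rows(
  steps=[
    [[0, 0, 0, 0, 0, 4, 1], [0, 0, 0, 0, 0, 4, 1], [0, 0, 0, 0, 0, 2, 1], [0, 0, 0, 0, 0, 2, 1], [0, 0, 0, 0, 0, 1, 1], [0, 0, 0, 0, 0, 1, 1], [0, 0, 0, 0, 0, 0, 1], [0, 0, 0, 0, 0, 0, 1]],
  ],
)

```text
time: 8.9
tool_pos: [0.5005, -0.1401, 0.071]
orientation: [3.099, 0.509, 0.001]
wrist_force: [-1.8, 0.4, 5.4]
finger_gap: 0.0253
```

The cap is resting on the bench (5 N), so I'll release it slowly.

Request:
send_rows(
  steps=[
    [[0, 0, 0, 0, 0, -0.5, 0.4], [0, 0, 0, 0, 0, 0, 0.3], [0, 0, 0, 0, 0, 0, 0.1], [0, 0, 0, 0, 0, 0, -0.2], [0, 0, 0, 0, 0, 0, -0.6], [0, 0, 0, 0, 0, 0, -1], [0, 0, 0, 0, 0, 0, -1], [0, 0, 0, 0, 0, 0, -1], [0, 0, 0, 0, 0, 0, -1], [0, 0, 0, 0, 0, 0, -1]],
  ],
)

```text
time: 9.9
tool_pos: [0.5001, -0.1399, 0.0708]
orientation: [-3.1, -0.509, -0.0]
wrist_force: [0.3, 0.7, -0.7]
finger_gap: 0.0855
```

Request:
send_rows(
  steps=[
    [[0, 0, 0, 0, 0, -5, -1], [0, 0, 0, 0, 0, -15, -1], [0, 0, 0, 0, 0, -25, -1], [0, 0, 0, 0, 0, -30, -1], [0, 0, 0, 0, 0, -30, -1], [0, 0, 0, 0, 0, -25, -1], [0, 0, 0, 0, 0, -15, -1], [0, 0, 0, 0, 0, -5, -1], [0, 0, 0, 0, 0, 0, -1]],
  ],
)

```text
time: 10.8
tool_pos: [0.5004, -0.14, 0.2213]
orientation: [3.099, 0.509, 0.001]
wrist_force: [0.1, -0.2, 0.1]
finger_gap: 0.0854
```

Run:
```python
from h import *
s=bot.read_state();print(s["tool_pos"],s["joint_positions"],s["finger_gap"])
p,d=viewer.grab_frame("scene"); q,e=viewer.grab_frame("top"); np.savez("s2.npz",p=p,d=d,q=q,e=e)
cv2.imwrite("pics/e.png",cv2.resize(np.vstack([p[120:300,130:360],q[180:360,170:400]]),None,fx=1.6,fy=1.6)[:,:,::-1])
for n,dd in(("scene",d),("top",e)):
    C=cloud(n,dd)
    for c,lo,hi in(((.5005,-.14),.05,.075),((.5005,-.14),.09,.12)):
        m=(np.hypot(C[...,0]-c[0],C[...,1]-c[1])<.06)&(C[...,2]>lo)&(C[...,2]<hi)&(dd>0);P=C[m]
        if len(P)>4: print(n,lo,len(P),P.mean(0).round(4),cv2.minAreaRect((P[:,:2]*1000).astype(np.float32)),P[:,2].max())
```

```text
[ 0.50035435 -0.13997485  0.22133813] [-3.71485365e-01 -8.45152344e-02  1.72456150e+00  4.16486652e-06
  1.50049961e+00  8.73466121e-01] 0.0854207778209046
scene 0.05 259 [ 0.5091 -0.1444  0.0627] ((502.84246826171875, -141.93772888183594), (51.219852447509766, 48.44593811035156), 67.41960906982422) 0.07492190213906558
scene 0.09 115 [ 0.5036 -0.1422  0.1043] ((501.75396728515625, -141.3594970703125), (24.669340133666992, 25.432893753051758), 57.766014099121094) 0.11400686196742305
top 0.05 20 [ 0.507  -0.1167  0.0611] ((507.2932434082031, -117.14757537841797), (5.366103649139404, 23.195079803466797), 70.08277893066406) 0.06566703299393906
```

View pics/e.png

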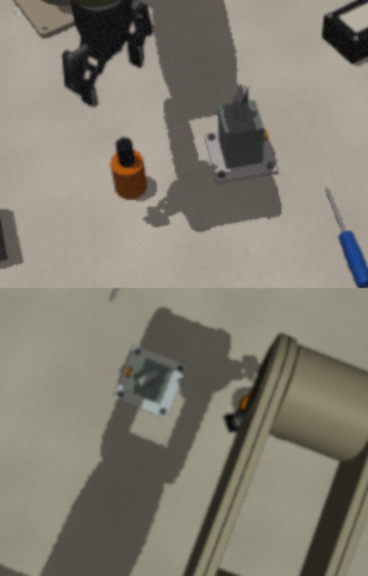

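The cap stands upright and free (crop (127,170)). Its known position shows the scene camera is biased by about (+2,-1.6) mm. With that corrected, the rod is at about (0.545, 0.040). I'll turn the tool by -105.3° and go over it.

Request:
send_rows(
  steps=[
    [[0, 0, -8.1, 0, 0, 0, -1], [0, 0, -8.1, 0, 0, 0, -1], [0, 0, -8.1, 0, 0, 0, -1], [0, 0, -8.1, 0, 0, 0, -1], [0, 0, -8.1, 0, 0, 0, -1], [0, 0, -8.1, 0, 0, 0, -1], [0, 0, -8.1, 0, 0, 0, -1], [0, 0, -8.1, 0, 0, 0, -1], [0, 0, -8.1, 0, 0, 0, -1], [0, 0, -8.1, 0, 0, 0, -1], [0, 0, -8.1, 0, 0, 0, -1], [0, 0, -8.1, 0, 0, 0, -1]],
  ],
)

```text
time: 12.1
tool_pos: [0.4992, -0.1395, 0.2187]
orientation: [-1.658, -2.664, 0.001]
wrist_force: [0.0, -0.2, 0.5]
finger_gap: 0.0854
```

Request:
send_rows(
  steps=[
    [[0, 0, -8.1, 0, 0, 0, -1], [0, 0, 0, 0, 0, 0, -1], [0, 0, 0, 14, 15.6, 0, -1], [0, 0, 0, 20, 22, 0, -1], [0, 0, 0, 22, 25, 0, -1], [0, 0, 0, 22, 25, 0, -1], [0, 0, 0, 22, 24, 0, -1], [0, 0, 0, 14, 15, 0, -1], [0, 0, 0, 10, 11, 0, -1], [0, 0, 0, 0, 0, 0, -1], [0, 0, 0, 0, 0, 0, -1], [0, 0, 0, 0, 0, 0, -1]],
  ],
)

```text
time: 13.3
tool_pos: [0.5447, 0.0389, 0.2205]
orientation: [-1.478, -2.772, 0.001]
wrist_force: [0.5, -0.1, -0.3]
finger_gap: 0.085
```

Run:
```python
from h import *
s=bot.read_state();M=R.from_rotvec(s["orientation"]).as_matrix();print(s["tool_pos"],s["joint_positions"][5],M.round(4))
print("to go tool mm",(M.T@(np.array([.545,.040,.1335-.019+.004])-s["tool_pos"])*1000).round(1), "yaw y",np.degrees(np.arctan2(M[1,1],M[0,1])))
```

```text
[0.54473813 0.03889022 0.22052872] -0.6133605835044335 [[-5.572e-01  8.304e-01 -5.000e-04]
 [ 8.304e-01  5.572e-01 -4.000e-04]
 [-0.000e+00 -6.000e-04 -1.000e+00]]
to go tool mm [  0.8   0.9 102. ] yaw y 33.86336194701559
```

Request:
send_rows(
  steps=[
    [[0, 0, 0, 0.8, 0.9, 10, -1], [0, 0, 0, 0, 0, 20, -1], [0, 0, 0, 0, 0, 20, -1], [0, 0, 0, 0, 0, 20, -1], [0, 0, 0, 0, 0, 15, -1], [0, 0, 0, 0, 0, 10, -1], [0, 0, 0, 0, 0, 5, -1], [0, 0, 0, 0, 0, 2, -1], [0, 0, 0, 0, 0, 0, -1], [0, 0, 0, 0, 0, 0, -1]],
  ],
)

```text
time: 14.3
tool_pos: [0.5459, 0.041, 0.1197]
orientation: [1.475, 2.772, 0.001]
wrist_force: [0.6, 0.1, -0.4]
finger_gap: 0.0856
```

Request:
send_rows(
  steps=[
    [[0, 0, 0, 0, 0, 0, -0.5], [0, 0, 0, 0, 0, 0, 0], [0, 0, 0, 0, 0, 0, 0.3], [0, 0, 0, 0, 0, 0, 0.48], [0, 0, 0, 0, 0, 0, 0.54], [0, 0, 0, 0, 0, 0, 0.54], [0, 0, 0, 0, 0, 0, 0.54]],
  ],
  squeeze=20,
)

```text
time: 15.0
tool_pos: [0.5452, 0.041, 0.1188]
orientation: [-1.476, -2.773, 0.0]
wrist_force: [-0.6, -0.5, -0.2]
finger_gap: 0.0197
```

Run:
```python
from h import *
s=bot.read_state();print(s["tool_pos"],s["wrist_force"],s["finger_gap"])
p,d=viewer.grab_frame("scene")
cv2.imwrite("pics/f.png",cv2.resize(p[120:250,200:380],None,fx=3,fy=3)[:,:,::-1])
```

```text
[0.54523701 0.04099475 0.11877407] [-0.61136578 -0.47400867 -0.17126554] 0.019659369435417334
```

View pics/f.png

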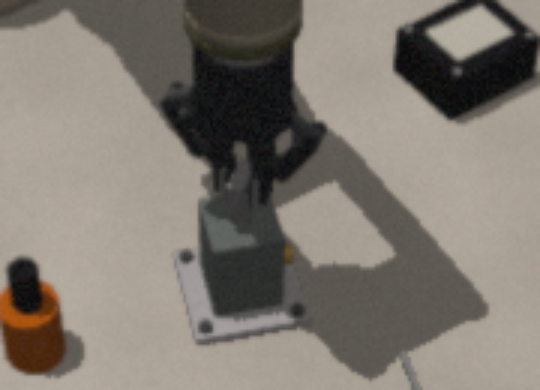

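The fingers straddle the flat end (crop (240,175)) without touching, with the gap at 20 mm. I'll shift 1 mm along -y and close further in stages, watching the force.

Request:
send_rows(
  steps=[
    [[0, 0, 0, 0, -0.8, 0, 0.54], [0, 0, 0, 0, 0, 0, 0.58], [0, 0, 0, 0, 0, 0, 0.6], [0, 0, 0, 0, 0, 0, 0.6]],
  ],
)

```text
time: 15.45
tool_pos: [0.5446, 0.0405, 0.1188]
orientation: [1.476, 2.773, 0.0]
wrist_force: [-0.5, 0.1, -0.2]
finger_gap: 0.0172
```

Request:
send_rows(
  steps=[
    [[0, 0, 0, 0, 0, 0, 0.63], [0, 0, 0, 0, 0, 0, 0.63], [0, 0, 0, 0, 0, 0, 0.63]],
  ],
)

```text
time: 15.75
tool_pos: [0.5446, 0.0405, 0.1188]
orientation: [-1.476, -2.773, 0.0]
wrist_force: [-0.6, -0.9, -0.1]
finger_gap: 0.0161
```

Request:
send_rows(
  steps=[
    [[0, 0, 0, 0, 0, 0, 0.66], [0, 0, 0, 0, 0, 0, 0.66], [0, 0, 0, 0, 0, 0, 0.66]],
  ],
)

```text
time: 16.05
tool_pos: [0.5445, 0.0405, 0.1188]
orientation: [-1.476, -2.773, 0.0]
wrist_force: [-0.1, -0.3, 1.0]
finger_gap: 0.0144
```

Request:
send_rows(
  steps=[
    [[0, 0, 0, 0, 0, 0, 0.7], [0, 0, 0, 0, 0, 0, 0.75], [0, 0, 0, 0, 0, 0, 0.75]],
  ],
)

```text
time: 16.35
tool_pos: [0.5447, 0.0406, 0.1189]
orientation: [1.476, 2.773, 0.0]
wrist_force: [-0.7, -0.8, 0.6]
finger_gap: 0.0141
```

Gripped with negligible side force. I'll firm up the grip and lift slowly.

Request:
send_rows(
  steps=[
    [[0, 0, 0, 0, 0, 0, 1], [0, 0, 0, 0, 0, 0, 1], [0, 0, 0, 0, 0, 0, 1], [0, 0, 0, 0, 0, -2, 1], [0, 0, 0, 0, 0, -3, 1], [0, 0, 0, 0, 0, -3, 1], [0, 0, 0, 0, 0, 0, 1], [0, 0, 0, 0, 0, 0, 1]],
  ],
  squeeze=30,
)

```text
time: 17.15
tool_pos: [0.5446, 0.0406, 0.1268]
orientation: [-1.476, -2.773, -0.0]
wrist_force: [0.3, -0.0, -2.7]
finger_gap: 0.0131
```

The force shows the rod's weight and nothing sideways.

Request:
send_rows(
  steps=[
    [[0, 0, 0, 0, 0, -3, 1], [0, 0, 0, 0, 0, -3, 1], [0, 0, 0, 0, 0, -3, 1], [0, 0, 0, 0, 0, -3, 1], [0, 0, 0, 0, 0, -3, 1], [0, 0, 0, 0, 0, -3, 1], [0, 0, 0, 0, 0, 0, 1], [0, 0, 0, 0, 0, 0, 1]],
  ],
)

```text
time: 17.95
tool_pos: [0.5446, 0.0405, 0.1449]
orientation: [1.476, 2.773, 0.0]
wrist_force: [-0.5, -0.3, -2.3]
finger_gap: 0.0133
```

Request:
send_rows(
  steps=[
    [[0, 0, 0, 0, 0, -3, 1], [0, 0, 0, 0, 0, -3, 1], [0, 0, 0, 0, 0, -3, 1], [0, 0, 0, 0, 0, -3, 1], [0, 0, 0, 0, 0, -3, 1], [0, 0, 0, 0, 0, -3, 1], [0, 0, 0, 0, 0, -3, 1], [0, 0, 0, 0, 0, -3, 1], [0, 0, 0, 0, 0, -2, 1], [0, 0, 0, 0, 0, 0, 1], [0, 0, 0, 0, 0, 0, 1], [0, 0, 0, 0, 0, 0, 1]],
  ],
)

```text
time: 19.15
tool_pos: [0.5444, 0.0405, 0.1706]
orientation: [-1.476, -2.773, 0.0]
wrist_force: [0.1, 0.4, -2.6]
finger_gap: 0.0135
```

Run:
```python
from h import *
s=bot.read_state();print(s["time"],s["tool_pos"],s["wrist_force"],s["finger_gap"])
p,d=viewer.grab_frame("scene")
cv2.imwrite("pics/g.png",cv2.resize(p[100:250,190:370],None,fx=4,fy=4,interpolation=cv2.INTER_CUBIC)[:,:,::-1])
```

```text
19.15 [0.54443389 0.04054428 0.17057084] [ 0.09032224  0.39860403 -2.59041823] 0.013494276568598272
```

View pics/g.png

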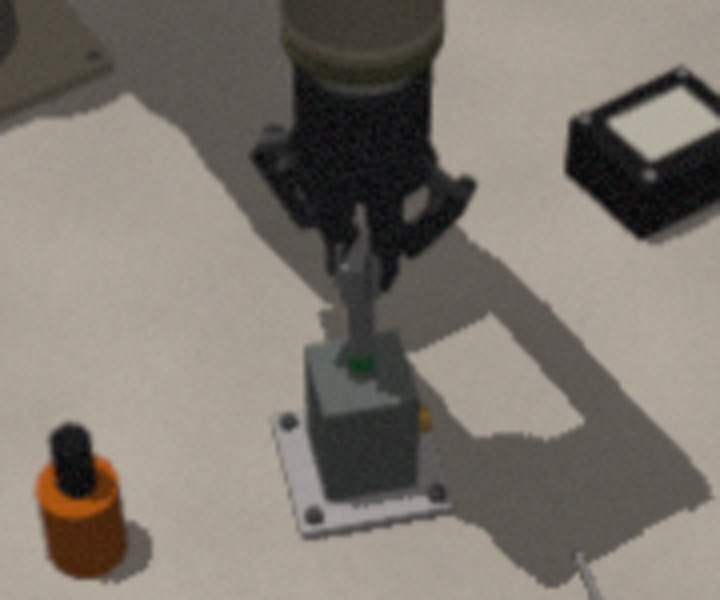

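The green band shows just above the mouth (crop (362,362)) and no red is visible. I'll check its height in numbers.

Run:
```python
from h import *
p,d=viewer.grab_frame("scene"); C=cloud("scene",d); h=cv2.cvtColor(p,cv2.COLOR_RGB2HSV)
m=cv2.inRange(h,(45,100,30),(85,255,255))>0; m[:170]=0;m[215:]=0;m[:,:255]=0;m[:,:0]=0;m[:,310:]=0
v,u=np.where(m); print(len(v),v.min(),v.max(),u.min(),u.max(),C[m][:,2].min(),C[m][:,2].max())
uc=int(round(u.mean()))
for r in range(180,204): print(r,p[r,uc-1:uc+2].mean(0).round(),C[r,uc].round(4))
mm,f=cam("scene"); T=np.linalg.inv(np.array(mm["world_from_camera"]))
for z in(.095,.103,.117):
    q=T@[.5455+.0066,.040-.0045,z,1]; s=q[:2]/q[2]; s=s*(1+mm["k1"]*(s**2).sum()); print(z,s*f+[mm["cx"],mm["cy"]])
cv2.imwrite("pics/h.png",cv2.resize(p[165:215,255:305],None,fx=10,fy=10,interpolation=cv2.INTER_CUBIC)[:,:,::-1])
```

```text
17 189 192 277 282 0.10509427908793878 0.11741891127940207
180 [56. 55. 53.] [0.5544 0.0337 0.1513]
181 [54. 54. 52.] [0.5504 0.0365 0.1426]
182 [53. 55. 53.] [0.5528 0.0348 0.1423]
183 [56. 56. 55.] [0.553  0.0347 0.139 ]
184 [56. 56. 55.] [0.5524 0.0351 0.1346]
185 [55. 54. 54.] [0.5547 0.0335 0.1341]
186 [54. 53. 54.] [0.5528 0.0348 0.1281]
187 [56. 54. 55.] [0.5522 0.0352 0.1237]
188 [54. 56. 53.] [0.555  0.0333 0.1239]
189 [38. 55. 40.] [0.5524 0.035  0.1168]
190 [21. 52. 30.] [0.5504 0.0364 0.1104]
191 [22. 53. 30.] [0.5514 0.0357 0.1081]
192 [31. 56. 34.] [0.5529 0.0347 0.1065]
193 [41. 54. 45.] [0.5505 0.0364 0.0995]
194 [55. 56. 55.] [0.5507 0.0362 0.096 ]
195 [70. 70. 68.] [0.5505 0.0364 0.0921]
196 [89. 93. 89.] [0.5556 0.0328 0.0955]
197 [97. 99. 96.] [0.5561 0.0325 0.0924]
198 [ 98. 101.  98.] [0.561  0.0291 0.0955]
199 [ 97. 102.  98.] [0.5646 0.0267 0.0967]
200 [ 96. 100.  98.] [0.5638 0.0272 0.092 ]
201 [95. 99. 97.] [0.5695 0.0233 0.0962]
202 [71. 74. 71.] [0.5695 0.0233 0.0924]
203 [52. 54. 51.] [0.5727 0.0211 0.0933]
0.095 [280.08721302 194.76751118]
0.103 [280.08471282 192.60608833]
0.117 [280.08025237 188.7743639 ]
```

View pics/h.png

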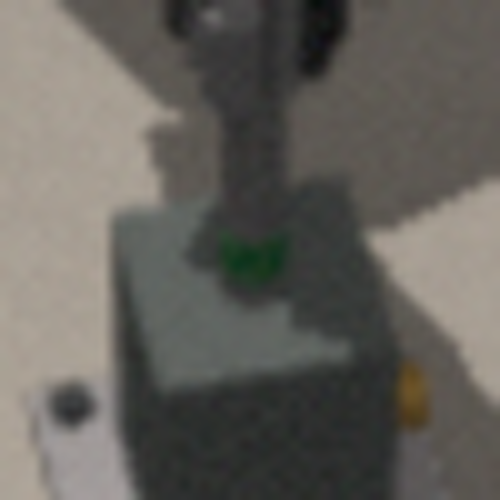

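The green spans rows 189–192.5 against 188.8–192.6 predicted for a 52 mm lift. Bare steel shows below it, there's no red, and the mouth is at row 194.8. Handing in.

Run:
```python
from h import *
print(bot.read_state()["wrist_force"]); print(bot.finish_job())
```

```text
[-1.09394018  0.78420793 -2.9315307 ]
the job is handed in; nothing more can be done
None
```

I set the guard cap down on the bench and drew the rod up about 52 mm, then handed the job in with the rod still gripped; no verdict is reported.

- **Cap:** it stands upright on its open end at about (0.500, -0.140), roughly 185 mm from the bore. I released it slowly after feeling about 5 N of bench contact.
- **Rod:** I gripped it by the flat end at 30 N, with a measured opening of 13.5 mm against the 14 mm flat. At hand-in the wrist read about 2.9 N of downward load, roughly the rod's weight, and under 1.5 N sideways.
- **Bands:** in the last picture the green band sits where a 52 mm lift predicts, to within half a pixel. Bare steel shows below it and no red is visible.
- **Other objects:** I never touched the junction box, rail module or screwdriver, but I did not re-measure them at the end.
- **Disagreement:** the two cameras differed by 2–4 mm in the horizontal position of the same points. I corrected the scene camera using the placed cap as a reference, and the low side forces while gripping and lifting agree with that.

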